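# Open the oilstone box and bed the stone in its holder

## Task

Get the oilstone ready for sharpening. Lift the pull end of the box's sliding lid up over the end lip without forcing it, draw the lid out of its grooves and lay it flat on the bench with its pull up; then take out the brittle stone and bed it in the wooden holder, setting it gently all the way down between the two end cleats before letting go. Leave the cup, jar, graver and round stand where they are.

Things in the scene. Friction and masses are not known exactly. Their poses are not given: they have to be found in the camera images.
- box: Wooden oilstone box with a sliding lid, fixed to the bench (does not shift), sizes in mm: 150 long (x) x 66 wide (y) x 57 high. Origin: centre of its underside; z up; -x is the lip end, towards which the lid is drawn. The lid lies on ledges 42 above the bench, between a lip at the -x end and a closed far end (inner face x 69). Drawn out by 60 or more, the lid is free to be lifted away.
- box_lip (a point): Top middle of the lip, a bar across the -x end of the box (box x -75 to -69), 47 above the bench: it stands 5 above the ledges, so the closed lid cannot be pulled straight out; its pull end must first be tipped up by 6 to 9, its far end staying down in the grooves. Low side cheeks of the same height, 58 apart, run from the lip to box x 10. Axes as the box's.
- box_groove (a point): Mid-way between the mouths of the two grooves, level with the ledges (box x 10, 42 above the bench). The grooves run from here to the far end (x 69): side cheeks 58 apart, top rails whose undersides are 10.5 above the ledges and whose tops are 57 above the bench; the rails are 46 apart and overhang the lid's sides by 4. Axes as the box's.
- box_bed (a point): Middle of the bed on which the stone lies inside the box, 14 above the bench: a block 56 long (x) in a cavity 130 long and 44 wide, whose floor is 8 above the bench and whose walls rise to 42. At either end of the stone is a finger well 33 long, down to that floor. Axes as the box's.
- lid_pull (a point): Middle (half-way up) of the pull on the lid: a dark wooden bar standing on the lid across its lip end, 12 thick (lid's x) x 40 long (lid's y) x 18 high, 50 from the lid's middle towards -x. This point is 9 above the lid's upper face. Axes are the lid's: x along the lid away from the pull end, z up out of the face that carries the pull.
- lid_mid (a point): Middle of the lid board, half-way through its thickness. The loose wooden lid is 135 long (x) x 54 wide (y) x 6 thick, about 50 g; it has 1.5 play at either end and 2 at either side in the box.
- lid_front (a point): Middle of the lower edge of the lid's pull end, 67.5 from its middle. Axes as the lid's.
- lid_back (a point): Middle of the lower edge of the lid's far end, the one in the grooves. Axes as the lid's.
- stone_mid (a point): Centre of the loose grey oilstone, a block 64 long (x) x 40 wide (y) x 22 thick (z), about 130 g, brittle; the edges at its two ends are bevelled (4 along x, 3 high), its sides are plain. It starts hidden under the lid, lengthwise on the bed in the box, with only 2 to the walls at either side and its top 6 below the ledges: there it can only be taken by its two ends, from the finger wells.
- holder: Wooden stone holder fixed to the bench: board 128 (x) x 64 (y) x 14 thick; on it two cleats across y, 20 high, facing sides 68 apart (x -34 to 34), and two side ribs 5 high, 4 thick, 44 apart. Origin: centre of underside, z up. The stone lies between them, long side along x, either way round, centre 25 above the bench, 2 proud of the cleats: it must be held across its 40 sides, above the ribs.
- cup: White cup, 68 across, 45 high, standing loose on the bench, to be left alone. Origin: centre of its underside.
- jar: Small amber glass oil jar, 52 across, 60 high, loose, to be left alone. Origin: centre of its underside.
- graver: Engraver's tool with a wooden mushroom handle, 115 long, 26 high, lying loose along its x (handle at -x), to be left alone. Origin: on the bench 5 from the handle's blade end.
- stand: Round dark wooden stand, 100 across, 28 high, loose, to be left alone. Origin: centre of its underside.
Things that resemble listed ones, but are neither listed nor needed, are in the scene too. Of the things shaped like the part that bears lid_pull, the wooden one is meant. Several things have the shape of the holder; the one meant has the colours described above.

How it is judged (in metres and radians):
On the way, in this order (a step that is already met when the one before it is completed fails the run):
1. the lid's pull end is over the lip and the lid is being drawn along its grooves, its far end still in them (x of lid_front in the frame of box below -0.083 m and z of lid_front in the frame of box above 0.044 m and x of lid_back in the frame of box above 0.005 m and z of lid_back in the frame of box below 0.053 m), for 0.05 s.
2. the lid lies flat on the bench, pull up, let go (height (world z) of lid_mid below 0.008 m and angle between lid_mid's own z axis and vertical below 0.08 rad and contact force between lid and the fingers below 0.2 N), for 0.2 s.
3. the stone is all the way down in the holder's bed, still in the fingers (horizontal distance between stone_mid and holder below 0.006 m and z of stone_mid in the frame of holder below 0.0272 m and angle between the x axis of stone_mid and the x axis of holder, either way round below 0.12 rad and contact force between stone and the fingers above 0.5 N), for 0.05 s.
At the end, for the whole second after the job is handed in: The lid lies flat on the bench itself, pull up (middle below 8 mm, within 0.08 rad of level), at rest; the stone is down in the holder between the cleats (centre within 5 mm of the holder's middle and 22 to 27.5 mm above the bench, within 0.12 rad of its direction and 0.05 rad of level), at rest (height (world z) of lid_mid below 0.008 m and angle between lid_mid's own z axis and vertical below 0.08 rad and linear speed of each of lid, stone below 0.02 m/s and horizontal distance between stone_mid and holder below 0.005 m and z of stone_mid in the frame of holder between 0.022 and 0.0275 m and angle between the x axis of stone_mid and the x axis of holder, either way round below 0.12 rad and angle between the z axis of stone_mid and the z axis of holder, either way round below 0.05 rad); the robot touches nothing.
It fails at once if the lid is forced against the box (over 40 N) (contact force between lid and box above 40 N).
It fails at once if the stone is dropped into the holder (over 0.4 m/s in the last 25 mm above its bed) or banged or pressed into it (over 50 N) (contact force between stone and holder above 50 N or (horizontal distance between stone_mid and holder below 0.012 m and z of stone_mid in the frame of holder below 0.05 m and linear speed of stone above 0.4 m/s)).
It fails at once if the cup, jar, graver or stand is shifted by more than 20 mm (distance of any of cup, jar, graver, stand from where it was at the start of the episode above 0.02 m).
It also fails if it takes over 72 s, if anything falls off the work surface, if the arm or the gripper's body presses on something with over 40 N, if the wrist force passes 120 N, or if a joint passes its speed limit or range.

## Robot

A 6-joint arm with a two-finger parallel gripper is mounted at the origin on the work surface. World frame = base frame: x ahead of the robot, y to its left, z up, the work surface at z = 0. Lengths are in mm, angles in rad, forces in N, time in s.
With the tool pointing down it reaches from about 275 to 825 mm from the base axis. Payload 4.9 kg.
Tool frame: the origin (TCP) lies at the very end of the fingers, on their centre line; the grasp point (between the pads) lies 19 mm behind it; z points along the fingers, y is the direction in which the jaws open and shut (so a half turn about z gives the same grasp; the last joint's range is limited). The gripper opens to 85 mm and grips with 20 to 120 N. Pads are 22 mm wide; open, the fingers measure 114 mm over their backs; the gripper's body (76 mm by 85 mm) begins 54 mm behind the grasp point. The pads swing forward as they close: fully open they stand 13 mm farther back than shut.
Start: joints at [1.164, 0.326, -0.193, 1.052, 0, 1.437], TCP at [148.18, 529.68, 231.281] pointing down, gripper open.
Joint ranges: [-2.65, 2.65], [-0.97, 1.79], [-1.3, 1.35], [-1.93, 2.1], [-1.47, 1.37], [-3.14, 3.14]. Speed limits (rad/s): [2.57, 2.57, 3.14, 3.14, 3.14, 3.14].

## Interface

Orientations are given as [roll, pitch, yaw] about the fixed x, y, z axes, in that order (R = Rz(yaw) Ry(pitch) Rx(roll)).
In Python, from bench import bot, solve_ik, imaging gives the robot as it stands. Calls block until the motion is done:
- bot.move_ptp(position, orientation): joint-space move of the TCP to a pose.
- bot.movel(position, rot=None, max_speed=150, threshold=None): straight line of the TCP; rot=None keeps the orientation; max_speed is the mean speed in mm/s. With threshold (N) it stops when the force on the tool has changed by that much, and returns True; else False.
- bot.move_j(angles): joint-space move.
- bot.grip(opening, effort=None): opening from 0.0 (shut) to 1.0 (fully open); effort is the grip in N (None keeps the last); returns when the fingers have stopped.
- bot.dwell(seconds).
- solve_ik(position, orientation): joint angles nearest the present ones, or None.
- bot.get_state(): the state.
- imaging.capture(name): name is "scene" or "top"; returns the picture (480x640x3 uint8, blue, green, red); there is no depth.
- imaging.camera_model(name): a dict with "K" (3x3 intrinsics, pixels), "position" and "rotation" of the camera in the world. Camera axes: x right, y up, looking along -z (the intrinsics and any distortion apply to the point x, -y, -z); pixel columns grow to the right and rows downward; lengths in mm; the calibration is good to about 2 mm. A picture is of the moment at which its call begins. camera_model takes no time and is no camera call.
A pose or a line that the arm cannot do raises bot.IKError and nothing moves.
- bot.sign_off(): hands the job in, once; it reports no verdict.
The state is a dict: "t": time; "qpos": joint angles; "joint_velocities": joint speeds; "effort": joint torques, N m; "tcp_pos": TCP position; "orientation": TCP orientation; "contact_force": force on the tool from outside, world axes, zero at the start; "wrist_torque": the same for the moment, N m; "opening": opening from 0.0 (shut) to 1.0 (fully open).
Only numpy, scipy, OpenCV 4.12 (cv2) and the standard library are available. Lean on these libraries where they do the work, as an engineer would, in place of code of your own. Each camera call takes 0.05 s, during which the arm holds its last target.

## Working session

There is one attempt and no reset: what is moved stays moved. The work goes in short steps, each a Python script; the robot and the scene stay as the last script left them, time stands still between calls to the robot, and variables do not carry over. Pictures are saved under pics/ and viewed, and the job is handed in when it is done.

```bash
ls; mkdir -p pics; python3 - <<'E'
from bench import bot, solve_ik, imaging
import cv2
for n in("scene","top"):
    cv2.imwrite(f"pics/{n}0.png",imaging.capture(n)); m=imaging.camera_model(n); print(m)
print(bot.get_state())
E
```

```text
pics
{'K': array([[538.45997306,   0.        , 326.4006027 ],
       [  0.        , 538.45997306, 239.69595167],
       [  0.        ,   0.        ,   1.        ]]), 'position': array([1238.02419568,  552.77525352,  766.60107962]), 'rotation': array([0.90651156, 0.00230808, 2.23589876])}
{'K': array([[506.4671496 ,   0.        , 318.50630685],
       [  0.        , 506.4671496 , 244.18262893],
       [  0.        ,   0.        ,   1.        ]]), 'position': array([ 449.15548181,   -6.45452734, 1139.59820237]), 'rotation': array([ 0.07193916, -0.00439349, -1.56206024])}
{'t': 0.1, 'qpos': array([ 1.16377851e+00,  3.26900871e-01, -1.93468880e-01,  1.05200386e+00,
       -2.29497932e-05,  1.43660082e+00]), 'joint_velocities': array([-0.00193438, -0.00055298,  0.00142885,  0.00174466,  0.00035289,
       -0.00012917]), 'effort': array([ 1.38693671e-03, -4.44240224e+01,  2.63038015e+01,  7.87273224e-03,
       -1.04336093e-04, -3.58211125e-06]), 'tcp_pos': array([147.9844556 , 529.18034522, 230.56889533]), 'orientation': array([-3.14002648e+00, -1.88286271e-04,  2.86877021e+00]), 'contact_force': array([ 0.13505788, -0.39822758, -0.75866003]), 'wrist_torque': array([-0.01432396, -0.01222693,  0.0170848 ]), 'opening': 0.9952829311034154}
```

View pics/scene0.png

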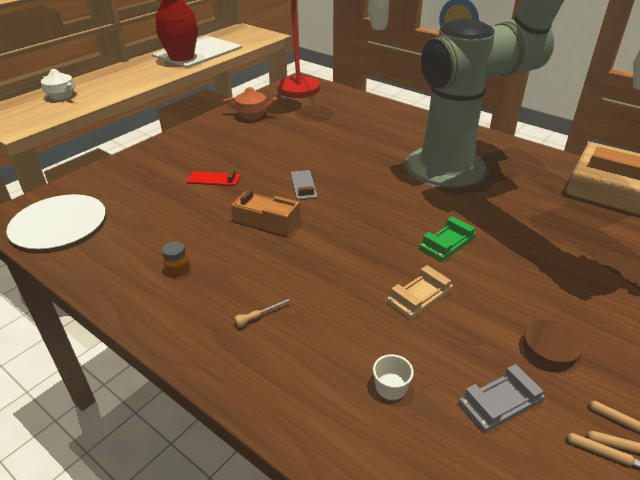

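View pics/top0.png

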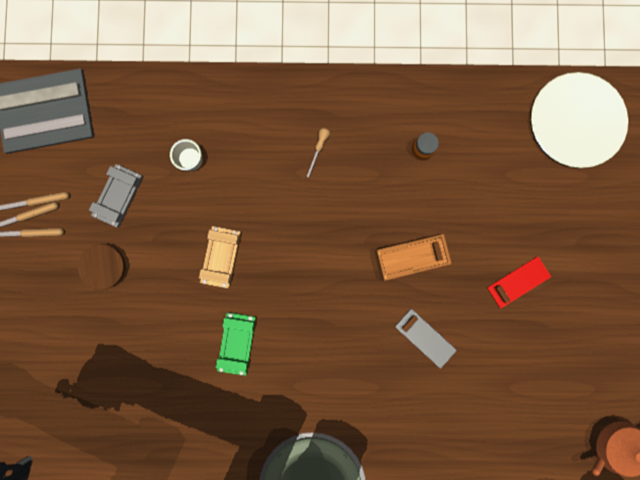

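```bash
python3 - <<'E'
import cv2,numpy as np
t=cv2.imread('pics/top0.png');s=cv2.imread('pics/scene0.png')
a=cv2.resize(t[225:295,365:465],(800,560),interpolation=cv2.INTER_CUBIC)
b=cv2.resize(t[215:295,190:250],(450,600),interpolation=cv2.INTER_CUBIC)
c=cv2.resize(s[180:240,220:310],(800,533),interpolation=cv2.INTER_CUBIC)
d=cv2.resize(s[260:325,380:460],(720,585),interpolation=cv2.INTER_CUBIC)
for n,i in zip("abcd",(a,b,c,d)): cv2.imwrite(f'pics/crop_{n}.png',i)
E
```

```text
(no output)
```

View pics/crop_a.png

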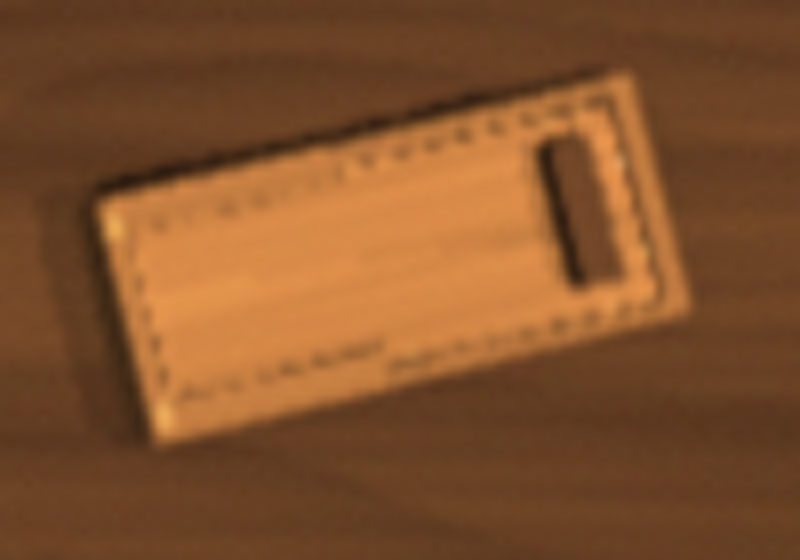

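View pics/crop_b.png

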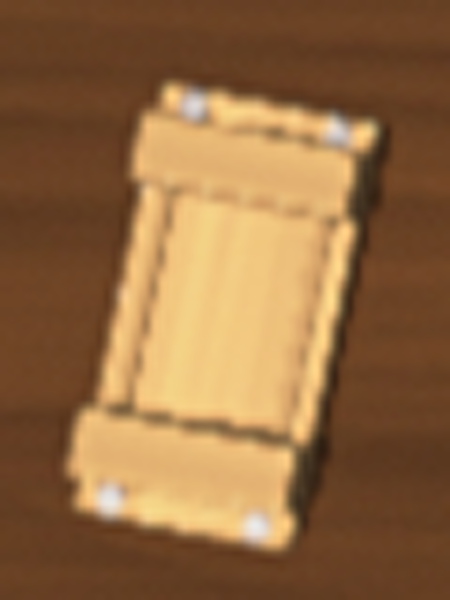

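View pics/crop_c.png

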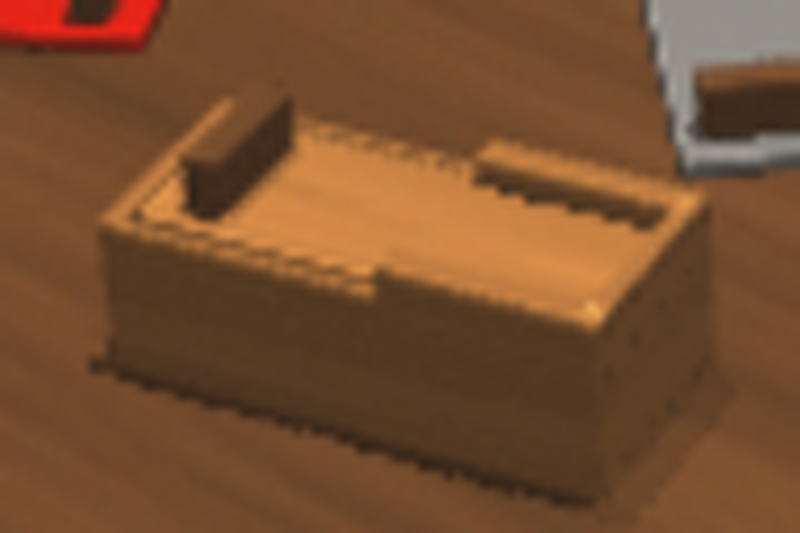

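View pics/crop_d.png

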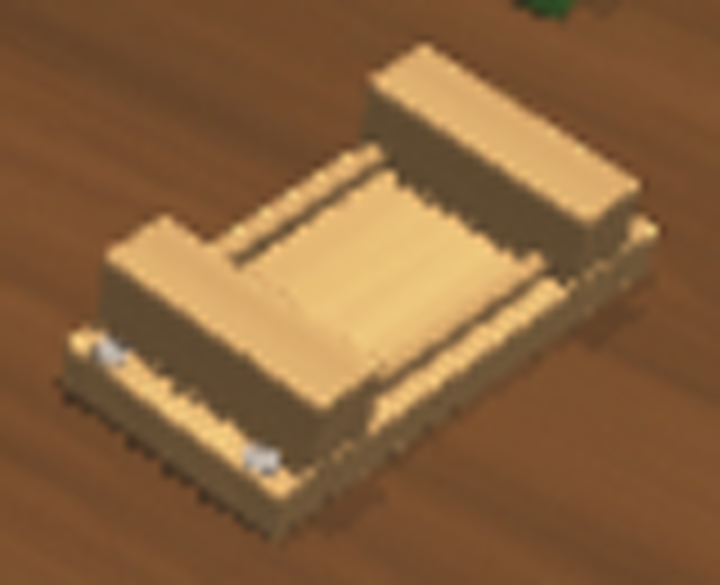

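```bash
cat > h.py <<'E'
import numpy as np
from scipy.spatial.transform import Rotation as Ro
from bench import bot, solve_ik, imaging
import cv2
def ray(n,u,v,z):
    m=imaging.camera_model(n);K=m["K"]
    d=np.array([(u-K[0,2])/K[0,0],-(v-K[1,2])/K[1,1],-1.])
    d=Ro.from_euler('xyz',m["rotation"]).as_matrix()@d
    p=m["position"]; return p+d*(z-p[2])/d[2]
def proj(n,P):
    m=imaging.camera_model(n);K=m["K"]
    q=Ro.from_euler('xyz',m["rotation"]).as_matrix().T@(np.asarray(P,float)-m["position"])
    return K[0,0]*q[0]/-q[2]+K[0,2], K[1,1]*-q[1]/-q[2]+K[1,2]
def crop(n,x0,y0,s,pts,z): return np.array([ray(n,x0+(u+.5)/s-.5,y0+(v+.5)/s-.5,z)[:2] for u,v in pts])
def fit(L,W):  # 2D rigid fit local->world
    L=np.array(L,float);W=np.array(W);l=L-L.mean(0);w=W-W.mean(0)
    a=np.arctan2((l[:,0]*w[:,1]-l[:,1]*w[:,0]).sum(),(l*w).sum())
    R=np.array([[np.cos(a),-np.sin(a)],[np.sin(a),np.cos(a)]])
    t=W.mean(0)-R@L.mean(0); return t,a,(W-(L@R.T+t))
E
python3 - <<'E'
from h import *
np.set_printoptions(precision=1,suppress=True)
print(proj("top",[0,0,0]),proj("scene",[0,0,0]))
# box
T=np.vstack([crop("top",365,225,8,[(102,198),(158,440)],57),crop("top",365,225,8,[(630,72),(690,308)],47)])
# local: image up = +x world; box +x ~ +y world => box +y ~ -x world(down)
L=[(75,-33),(75,33),(-75,-33),(-75,33)]
print("box top",fit(L,T))
s=800/90
S=np.vstack([crop("scene",220,180,s,[(600,328),(710,205)],57),crop("scene",220,180,s,[(103,222),(230,97)],47)])
print("box scene",fit(L,S))
c=[(48,-32),(48,32),(34,32),(34,-32),(-34,-32),(-34,32),(-48,32),(-48,-32)]
T=crop("top",190,215,7.5,[(140,110),(360,150),(352,215),(132,175),(82,405),(303,445),(295,505),(70,470)],34)
S=crop("scene",380,260,9,[(423,45),(370,82),(590,218),(640,185),(165,218),(108,255),(325,405),(380,372)],34)
print("hold top",T,T.mean(0)); print("hold sc",S,S.mean(0))
T=crop("top",190,215,7.5,[(165,85),(380,122),(292,548),(75,510)],14)
print(fit([(64,32),(64,-32),(-64,-32),(-64,32)],T))
print(crop("top",190,215,7.5,[(193,106),(337,130),(110,498),(256,527)],14).mean(0))
# pull top
print(crop("top",365,225,8,[(542,145),(580,135),(622,280),(583,287)],66))
E
```

```text
(np.float64(311.45044977529733), np.float64(487.17493855457565)) (np.float64(444.55728913643867), np.float64(165.4564129450962))
box top (array([ 503.3, -216.5]), np.float64(1.815683218281319), array([[ 0.2, -0.9],
       [-0.3,  0.1],
       [-0. ,  0.2],
       [ 0.2,  0.6]]))
box scene (array([ 499.9, -211.4]), np.float64(1.7909516198708622), array([[-2.2,  0.4],
       [ 2.6,  0.8],
       [-0.2,  0.6],
       [-0.2, -1.7]]))
hold top [[559.5 231.3]
 [548.4 166.8]
 [529.3 168.8]
 [540.4 233.2]
 [473.3 246. ]
 [462.2 181.6]
 [444.8 183.6]
 [454.4 249. ]] [501.6 207.5]
hold sc [[440.7 190.4]
 [459.6 187.3]
 [469.5 249. ]
 [452.9 252.6]
 [527.4 174.7]
 [545.3 171.3]
 [556.2 232.7]
 [540.3 236.9]] [499.  211.9]
(array([500.6, 208. ]), np.float64(-0.179479404910265), array([[-0.2,  0.3],
       [ 0.7, -0.9],
       [ 0.2, -0.3],
       [-0.6,  1. ]]))
[500.9 209.2]
[[ 531.9 -252.6]
 [ 534.7 -262.8]
 [ 496.2 -273.6]
 [ 494.3 -263.2]]
```

```bash
cat >> h.py <<'E'
def down(yaw): return [np.pi,0,yaw]
def save(n,f,x0,y0,w,h,s):
    im=imaging.capture(n); cv2.imwrite("pics/full_"+f,im)
    cv2.imwrite("pics/"+f,cv2.resize(im[y0:y0+h,x0:x0+w],(int(w*s),int(h*s)),interpolation=cv2.INTER_CUBIC))
E
python3 - <<'E'
from h import *
for y in (1.81+np.pi/2-2*np.pi, 1.81-np.pi/2): print(y,solve_ik([513.4,-262.6,150],down(y)))
y=1.81-np.pi/2
bot.move_ptp([513.4,-262.6,130],down(y))
bot.grip(0.4,20)
s=bot.get_state();print(s['t'],s['tcp_pos'],s['orientation'],s['opening'],s['qpos'],s['contact_force'])
save("top","t1.png",350,190,130,110,6)
save("scene","s1.png",200,100,130,150,4)
E
```

```text
-2.9023889803846896 [-0.60077921  0.43938887 -0.24142471  0.88998275  0.         -0.83998288]
0.2392036732051035 [-0.60077921  0.43938887 -0.24142471  0.88998275  0.          2.30160977]
3.725 [ 513.39390517 -262.58502216  129.97963482] [-3.14155527e+00  9.87488071e-06  2.39212234e-01] 0.3988610388791803 [-6.00772972e-01  4.59143460e-01 -2.66427438e-01  8.45259858e-01
  1.75995916e-05  2.30160745e+00] [-0.66570813 -0.0274526   0.11945916]
```

View pics/t1.png

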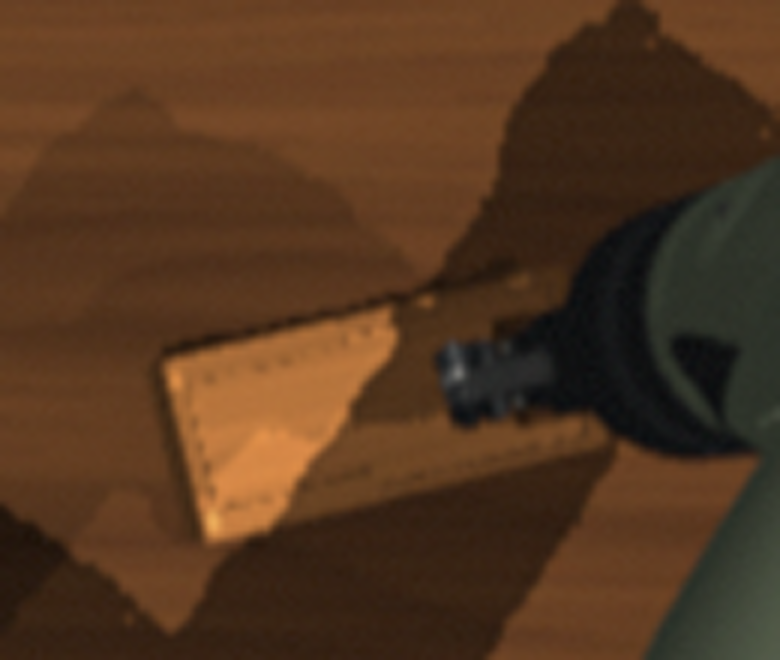

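View pics/s1.png

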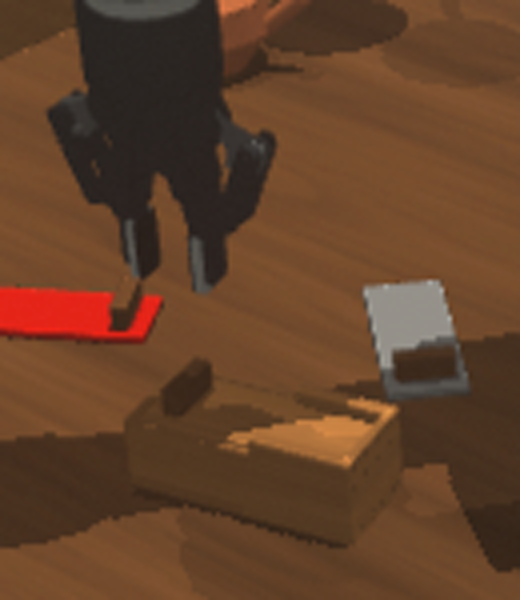

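```bash
python3 - <<'E'
from h import *
for z in (130,133): print(proj("scene",[513.4,-262.6,z]))
print(proj("scene",[512.4,-262.6,133]),proj("scene",[513.4,-261.6,133]))
im=cv2.imread('pics/full_s1.png')
cv2.imwrite('pics/s1z.png',cv2.resize(im[140:212,222:272],(500,720),interpolation=cv2.INTER_CUBIC)[:600])
E
```

```text
(np.float64(242.48372474956972), np.float64(170.03406738098957))
(np.float64(242.35514135645343), np.float64(168.90081690741422))
(np.float64(242.6659033571603), np.float64(168.7245251838517)) (np.float64(242.66493172545796), np.float64(169.03809843554268))
```

View pics/s1z.png

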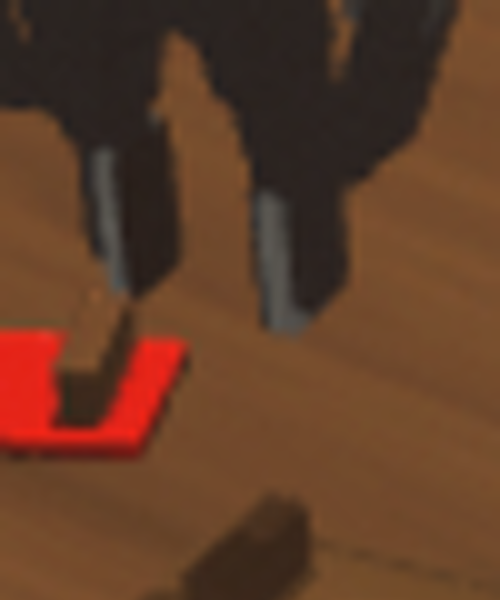

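```bash
python3 - <<'E'
from h import *
y=1.81-np.pi/2
bot.movel([515,-264.4,76],down(y))
s=bot.get_state();print(s['t'],s['tcp_pos'],s['opening'],s['contact_force'])
save("scene","s2.png",215,165,60,50,12)
save("top","t2.png",400,210,60,60,10)
E
```

```text
4.3333 [ 514.89106924 -264.36137582   76.02232865] 0.40352057392738405 [-0.40086333 -0.21570848  0.65550474]
```

View pics/s2.png

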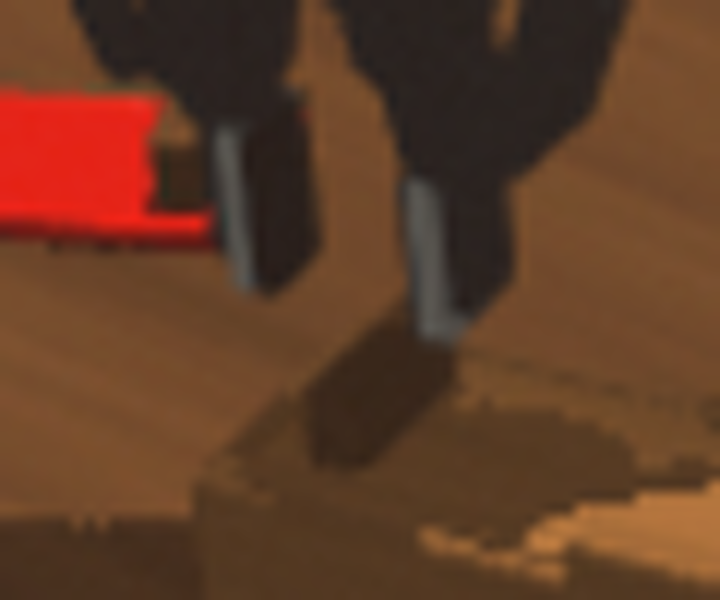

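View pics/t2.png

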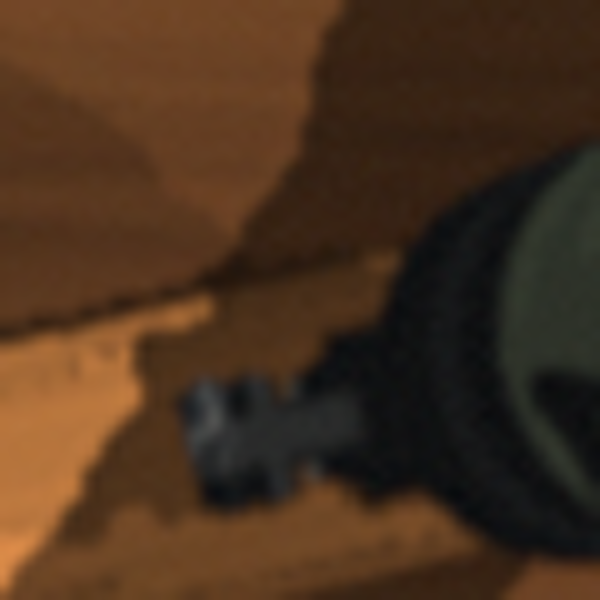

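```bash
python3 - <<'E'
from h import *
np.set_printoptions(precision=1,suppress=True)
for z in (76,79,81): print(z,ray("scene",245.7,188.5,z), ray("scene",244.5,168.9,z+54))
print(ray("scene",246.5,194.0,66))
print(proj("scene",[515,-264.4,79]))
E
```

```text
76 [ 507.7 -265.    76. ] [ 506.9 -262.6  130. ]
79 [ 510.9 -261.5   79. ] [ 510.4 -258.7  133. ]
81 [ 513.  -259.1   81. ] [ 512.7 -256.2  135. ]
[ 513.2 -258.3   66. ]
(np.float64(243.58521665741034), np.float64(188.83009972004533))
```

```bash
python3 - <<'E'
from h import *
y=1.81-np.pi/2
print(bot.movel([515,-263.4,51],down(y),max_speed=60,threshold=4))
s=bot.get_state();print(s['t'],s['tcp_pos'],s['opening'],s['contact_force'])
bot.grip(0.0,20)
s=bot.get_state();print(s['t'],s['tcp_pos'],s['opening'],s['contact_force'],s['wrist_torque'])
save("scene","s3.png",215,165,60,50,12)
E
```

```text
False
5.0 [ 514.74264293 -263.19887013   50.58681301] 0.3963767952950526 [ 1.22209705  0.31228108 -0.56274995]
5.3167 [ 515.30693369 -263.60282794   51.36747711] 0.13407715891207847 [-1.03156818  0.04220548  1.47428192] [-0.02729257 -0.0172796   0.01783708]
```

View pics/s3.png

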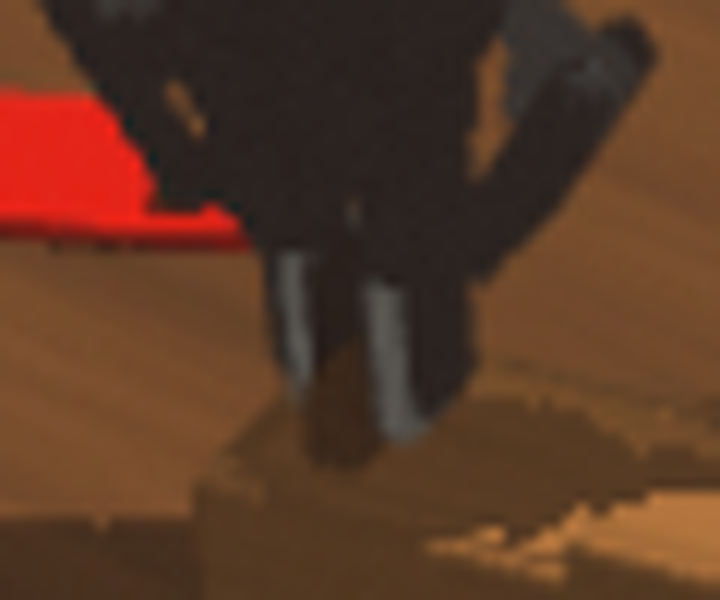

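```bash
cat >> h.py <<'E'
YB=1.81
P0=np.array([515,-263.4,51.0])
bx=np.array([np.cos(YB),np.sin(YB),0]);by=np.array([-np.sin(YB),np.cos(YB),0])
PIV=P0+117.5*bx; PIV[2]=42
R0=Ro.from_euler('xyz',[np.pi,0,YB-np.pi/2])
def lidpose(th,d=0,up=0,side=0):
    r=Ro.from_rotvec(by*th)
    p=PIV+r.apply(P0-PIV)-d*bx+np.array([0,0,up])+side*by
    return list(p),list((r*R0).as_euler('xyz'))
def st(tag=''):
    s=bot.get_state();print(tag,round(s['t'],2),s['tcp_pos'].round(1),round(s['opening'],3),'F',s['contact_force'].round(1),'T',s['wrist_torque'].round(2))
    return s
E
python3 - <<'E'
from h import *
bot.grip(0.0,45); st('g')
for th in (0.015,0.03,0.045,0.0555):
    p,o=lidpose(th,up=0.3)
    h=bot.movel(p,o,max_speed=20,threshold=12); st(f'{th} {h}')
    if h: break
save("scene","s4.png",215,165,60,50,12)
E
```

```text
g 5.58 [ 515.4 -263.7   51.4] 0.128 F [0.2 0.  3. ] T [0.02 0.03 0.  ]
0.015 False 5.83 [ 514.7 -262.8   53. ] 0.126 F [-0.   0.4 -0. ] T [ 0.08  0.05 -0.03]
0.03 False 6.08 [ 514.8 -262.8   54.8] 0.128 F [-1.4  0.3 -0.6] T [0.02 0.04 0.  ]
0.045 False 6.33 [ 514.8 -262.6   56.7] 0.125 F [-0.5 -0.1  0.3] T [0.11 0.   0.01]
0.0555 False 6.58 [ 514.8 -262.6   57.9] 0.127 F [-0.8 -0.3  0.1] T [ 0.09 -0.    0.02]
```

View pics/s4.png

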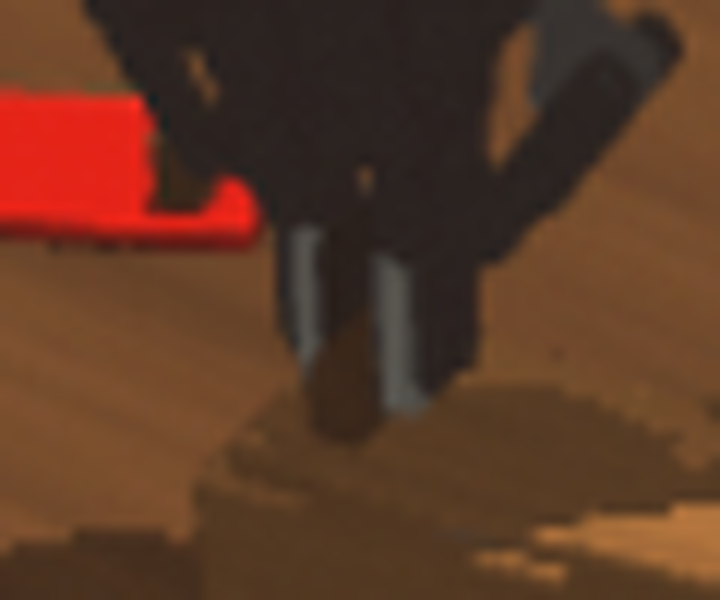

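```bash
python3 - <<'E'
from h import *
for d in (5,15,25,35,45,55,65,78):
    p,o=lidpose(0.0555,d=d,up=0.3+0.033*d)
    h=bot.movel(p,o,max_speed=40,threshold=10); st(f'{d} {h}')
    if h: break
save("scene","s5.png",205,155,90,75,8)
E
```

```text
5 False 6.91 [ 516.2 -268.1   58. ] 0.127 F [ 0.9  0.3 -0.2] T [0.05 0.02 0.02]
15 False 7.31 [ 518.4 -277.7   58.3] 0.124 F [-0.5 -0.3 -0.7] T [-0.01  0.   -0.02]
25 False 7.71 [ 520.8 -287.3   58.6] 0.125 F [ 0.1 -0.1 -0.4] T [ 0.05  0.03 -0.01]
35 False 8.11 [ 523.2 -297.1   58.9] 0.122 F [ 0.3 -0.5  0.6] T [0.03 0.03 0.02]
45 False 8.51 [ 525.6 -306.8   59.3] 0.123 F [-0.4  0.6 -0.6] T [-0.01  0.05  0.02]
55 False 8.91 [ 527.9 -316.5   59.6] 0.126 F [ 0.7  0.9 -0.7] T [ 0.08 -0.01 -0.  ]
65 False 9.31 [ 530.3 -326.2   60. ] 0.126 F [ 0.4  0.4 -0.5] T [ 0.09  0.03 -0.02]
78 False 9.78 [ 533.3 -338.7   60.3] 0.129 F [ 0.1  0.5 -1. ] T [ 0.04 -0.01  0.05]
```

View pics/s5.png

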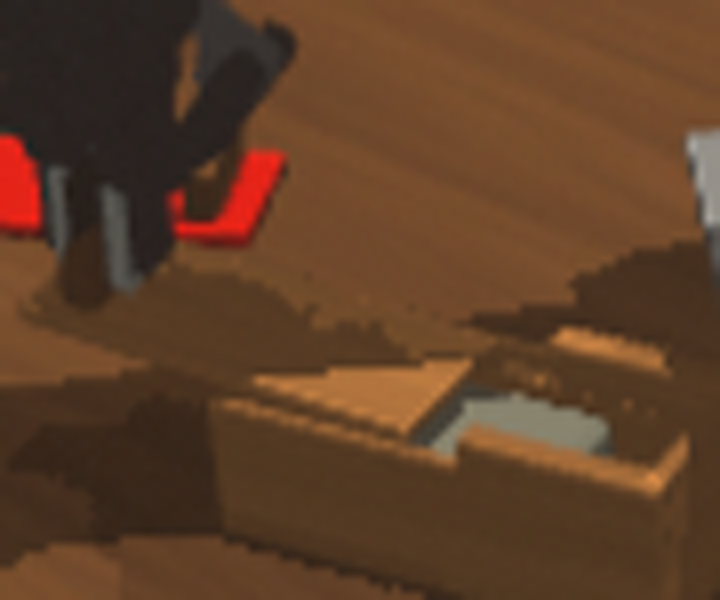

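```bash
python3 - <<'E'
from h import *
p,o=lidpose(0.0555,d=78,up=2.9)
p[2]=140; bot.movel(p,o,max_speed=120); st()
bot.move_ptp([385,-50,120],down(0.0)); st()
bot.movel([385,-50,16],max_speed=120); st('lo')
save("scene","s6.png",300,120,160,130,5)
h=bot.movel([385,-50,8.6],max_speed=20,threshold=4); st(h)
save("top","t6.png",250,240,160,130,5)
E
```

```text
10.65 [ 532.9 -338.1  139.3] 0.123 F [-0.3 -0.6 -0.1] T [ 0.02 -0.    0.02]
 11.88 [386.5 -50.9 120.4] 0.123 F [ 0.5 -0.6  0. ] T [-0.08 -0.   -0.02]
lo 12.9 [385.5 -50.3  16.3] 0.126 F [-0.3 -0.1  0.3] T [ 0.02 -0.02  0.01]
True 13.33 [385.4 -50.1   9.4] 0.128 F [0.6 0.5 6. ] T [0.02 0.13 0.05]
```

View pics/s6.png

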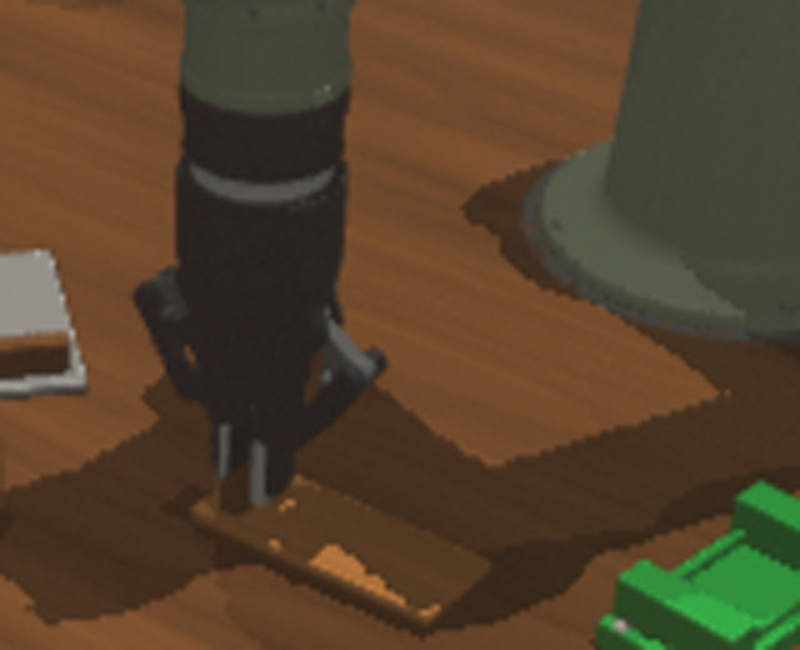

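View pics/t6.png

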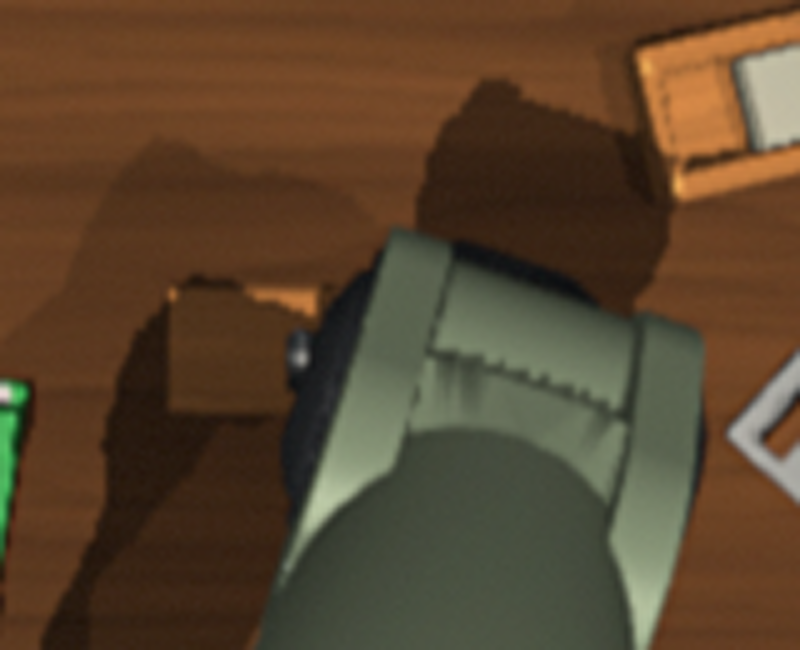

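```bash
python3 - <<'E'
from h import *
bot.grip(0.4); st(); bot.dwell(0.3)
bot.movel([385,-50,120],max_speed=150); st()
bot.move_ptp([480,120,200],down(0.2)); bot.grip(1.0)
save("top","t7.png",365,225,100,70,8)
save("scene","s7.png",220,175,90,70,8)
im=imaging.capture("top");cv2.imwrite("pics/t7b.png",im[200:480,150:600])
E
```

```text
13.73 [384.8 -49.9   8.9] 0.399 F [-0.2  0.1 -0.7] T [ 0.02 -0.01 -0.04]
 14.93 [384.5 -49.8 119.4] 0.401 F [ 0.1 -0.6 -0.3] T [-0.01  0.01  0.02]
```

View pics/t7.png

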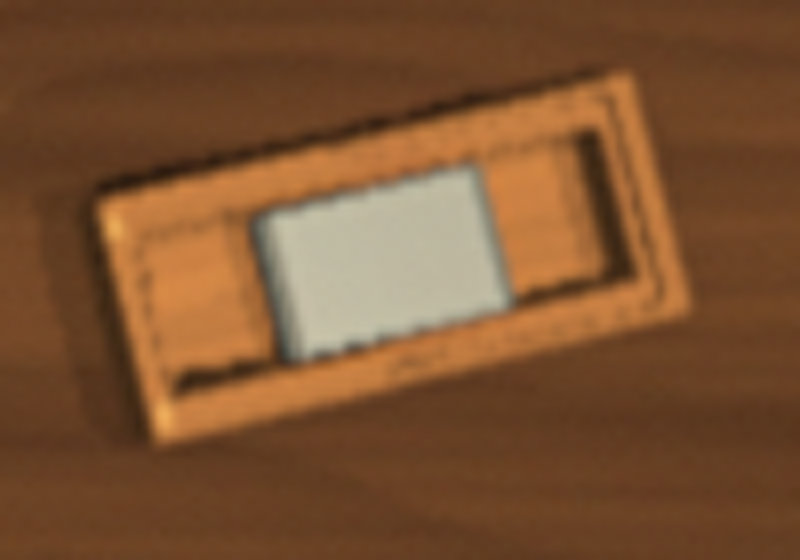

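View pics/s7.png

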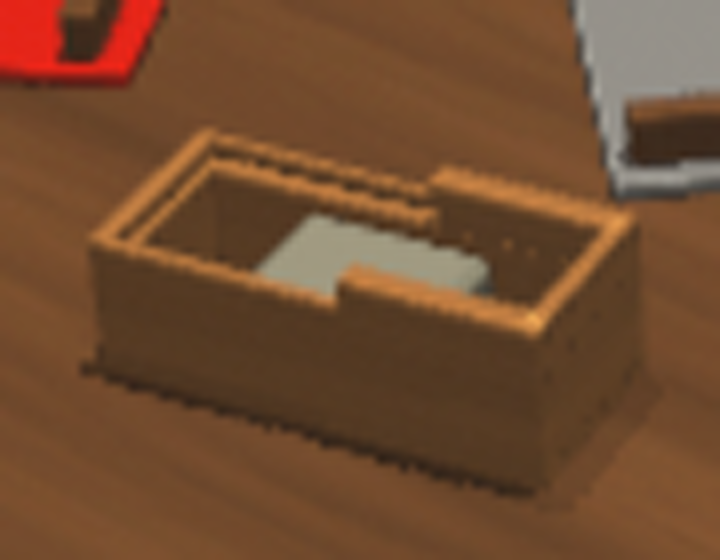

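View pics/t7b.png

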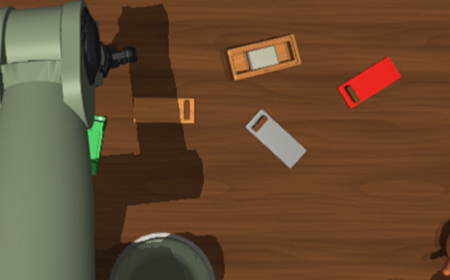

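```bash
python3 - <<'E'
from h import *
np.set_printoptions(precision=1,suppress=True)
im=cv2.imread('pics/t7b.png');print(im.shape)
g=cv2.resize(im[85:135,125:205],(800,500),interpolation=cv2.INTER_CUBIC);cv2.imwrite('pics/lidz.png',g)
W=crop("top",365,225,8,[(272,212),(302,356),(478,165),(512,303)],36)
print(W,W.mean(0),np.linalg.norm(W[0]-W[2]),np.linalg.norm(W[0]-W[1]))
T=np.vstack([crop("top",365,225,8,[(102,198),(158,440)],57),crop("top",365,225,8,[(630,72),(690,308)],47)])
print(proj("top",[385,-50,24]))
for w in (W[0]-W[2],W[1]-W[3]): print(np.arctan2(w[1],w[0]))
# wall of cavity inner: stone side gaps
E
```

```text
(280, 450, 3)
[[ 515.2 -185.6]
 [ 476.  -193.7]
 [ 528.6 -242. ]
 [ 491.  -251. ]] [ 502.7 -218. ] 57.93529699550513 40.028567816133034
(np.float64(335.909453681497), np.float64(310.2484679826851))
1.8037265366854518
1.8257383273223327
```

View pics/lidz.png

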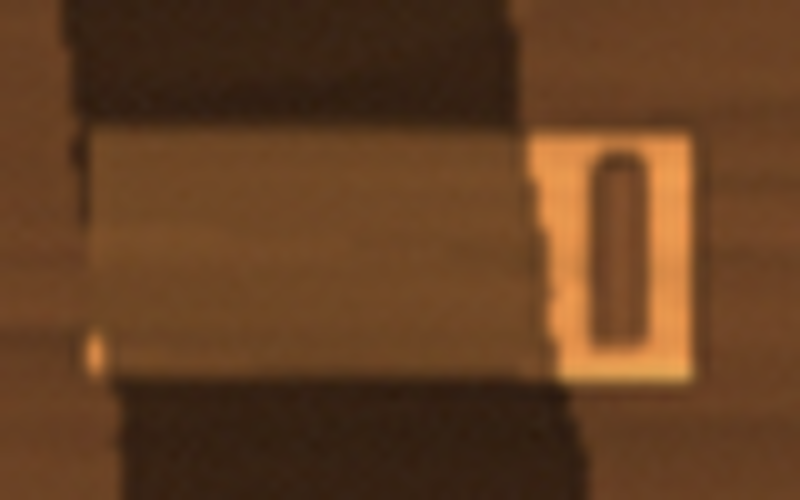

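```bash
python3 - <<'E'
from h import *
y=1.812-np.pi/2
c=[502.9,-216.3]
print(solve_ik([500,90,60],down(1.391)),solve_ik([500,90,60],down(2.962)),solve_ik([500,209,60],down(2.962)))
bot.grip(0.9,20)
bot.move_ptp(c+[120],down(y)); 
bot.movel(c+[75],max_speed=150); st()
save("scene","s8.png",200,130,120,100,6)
save("top","t8.png",365,225,100,70,8)
E
```

```text
[ 0.03270955  0.43764125 -0.52456711  0.60858797  0.          1.7833022 ] [ 0.03270955  0.43764125 -0.52456711  0.60858797  0.          0.2123022 ] [ 0.25969312  0.48782921 -0.43473622  0.64823089  0.          0.43928577]
 18.5 [ 503.  -215.3   75.2] 0.903 F [0.1 0.  0. ] T [-0.03 -0.02 -0.04]
```

View pics/s8.png

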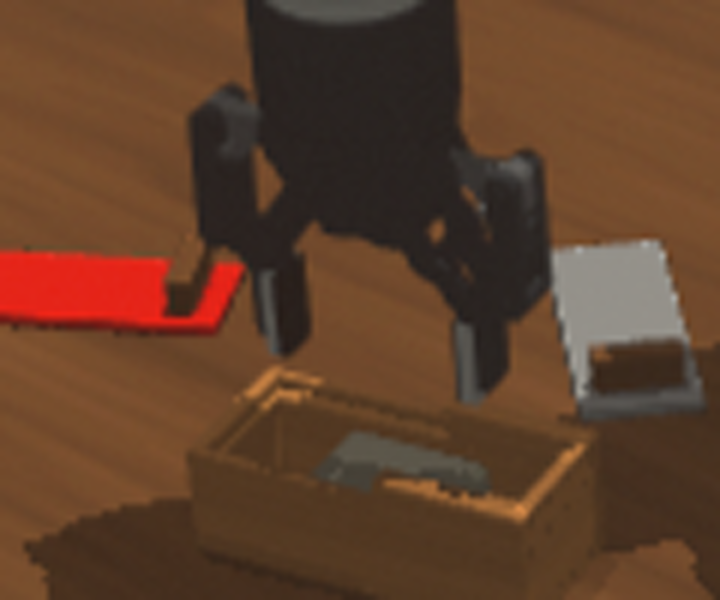

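View pics/t8.png

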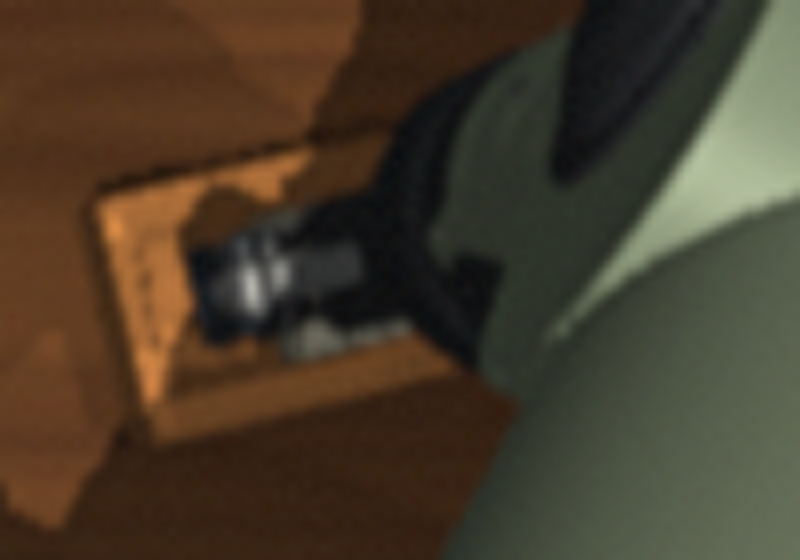

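```bash
python3 - <<'E'
from h import *
c=[502.9,-216.3]
bot.grip(0.86,20)
h=bot.movel(c+[28],max_speed=80,threshold=5); st(h)
if not h:
    h=bot.movel(c+[9.5],max_speed=40,threshold=5); st(h)
save("scene","s9.png",200,130,120,100,6)
save("top","t9.png",365,225,100,70,8)
E
```

```text
False 19.55 [ 503.  -216.4   28.1] 0.859 F [-0.8 -0.3  0.5] T [-0.04  0.   -0.03]
False 20.16 [ 502.7 -216.2    9.3] 0.862 F [-0.   0.1  0.2] T [ 0.03 -0.01 -0.03]
```

View pics/s9.png

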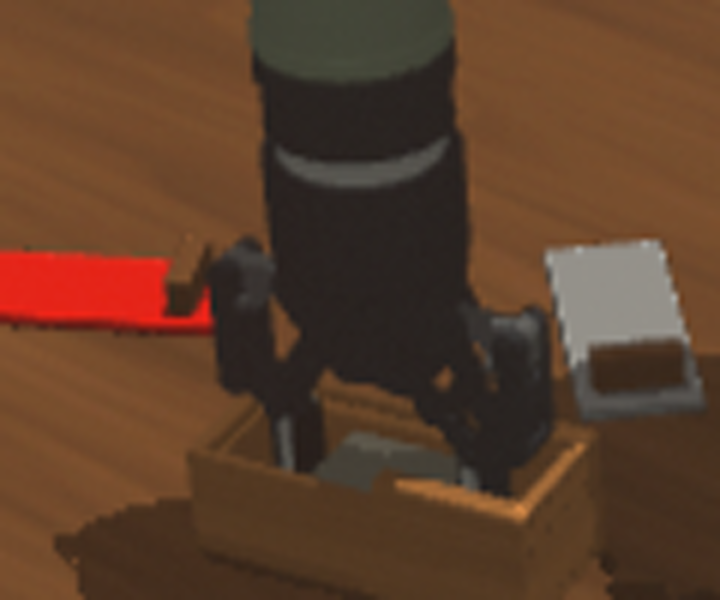

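View pics/t9.png

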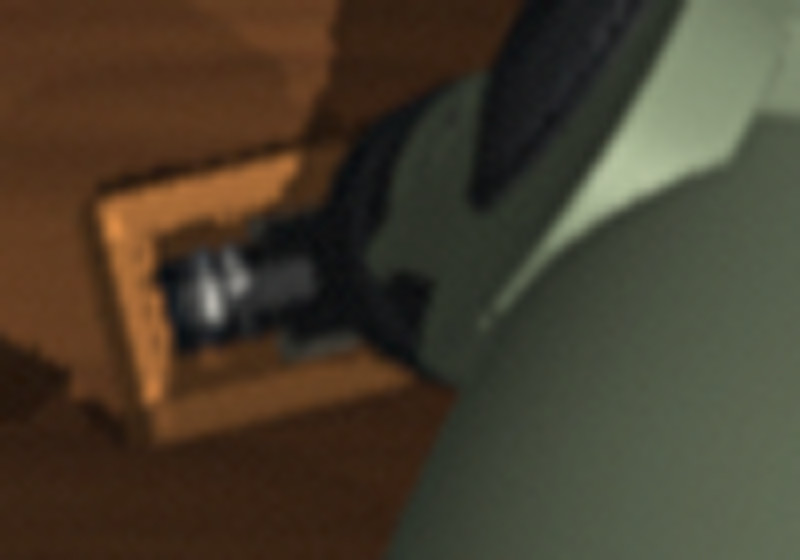

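```bash
python3 - <<'E'
from h import *
c=[502.9,-216.3]
bot.grip(0.0,30); st('g')
bot.grip(0.0,50); st('g2')
bot.movel(c+[20],max_speed=30); st('up')
bot.movel(c+[130],max_speed=120); s=st('up2')
save("scene","s10.png",200,60,120,150,4)
E
```

```text
g 20.5 [ 503.2 -216.5    9.9] 0.738 F [ 0.2 -0.5  3.5] T [ 0.05  0.08 -0.03]
g2 20.72 [ 503.3 -216.5   10. ] 0.738 F [-0.3  0.1  6.1] T [0.13 0.2  0.01]
up 21.22 [ 502.9 -216.3   20.1] 0.734 F [-0.9 -0.2 -0.3] T [ 0.04 -0.04  0.07]
up2 22.28 [ 502.3 -216.   129.3] 0.736 F [ 0.2 -0.3 -0.9] T [ 0.01 -0.04  0.  ]
```

View pics/s10.png

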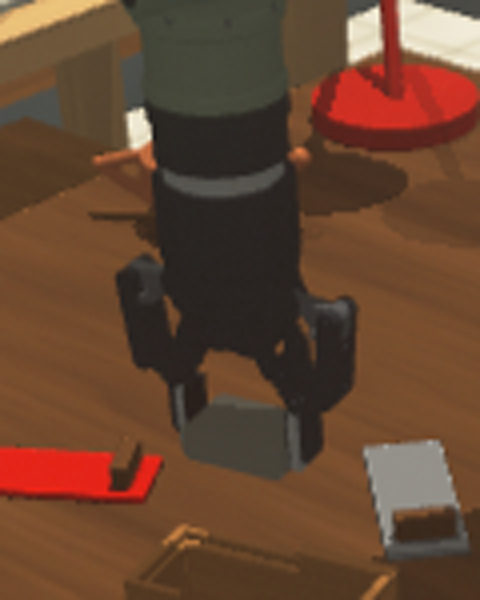

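```bash
python3 - <<'E'
from h import *
c=[500,90]; y=-0.18+np.pi/2
bot.move_ptp(c+[110],down(y)); st()
bot.movel(c+[12],max_speed=120); st()
h=bot.movel(c+[-5.5],max_speed=15,threshold=3); st(h)
bot.dwell(0.2)
save("scene","s11.png",280,190,160,120,5)
E
```

```text
23.51 [500.5  89.2 110.1] 0.738 F [ 0.2  0.2 -1.2] T [-0.04 -0.04 -0.01]
 24.48 [500.7  89.8  12.5] 0.739 F [-0.4  0.2 -1. ] T [-0.02 -0.   -0.01]
True 25.45 [499.8  90.   -4. ] 0.733 F [-0.8  1.1  5.1] T [-0.01  0.01 -0.  ]
```

View pics/s11.png

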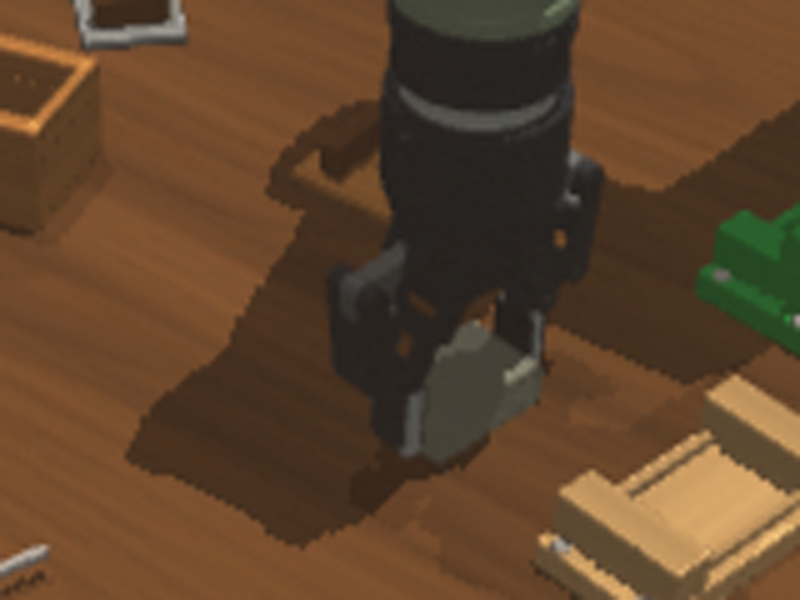

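```bash
python3 - <<'E'
from h import *
im=cv2.imread('pics/full_s11.png')
cv2.imwrite('pics/z.png',cv2.resize(im[245:290,345:400],None,fx=13,fy=13,interpolation=cv2.INTER_CUBIC))
save("top","t11.png",240,210,80,70,8)
c,s=np.cos(-.18),np.sin(-.18)
for a in [(32,20),(32,-20),(-32,-20),(-32,20)]:
    for z in (0,22): print(a,z,np.round(proj("scene",[500+c*a[0]-s*a[1],90+s*a[0]+c*a[1],z]),1))
E
```

```text
(32, 20) 0 [365.8 283.5]
(32, 20) 22 [366.3 275.7]
(32, -20) 0 [352.6 274. ]
(32, -20) 22 [352.9 266.2]
(-32, -20) 0 [373.6 261.1]
(-32, -20) 22 [374.2 253.4]
(-32, 20) 0 [386.9 270.1]
(-32, 20) 22 [387.6 262.3]
```

View pics/z.png

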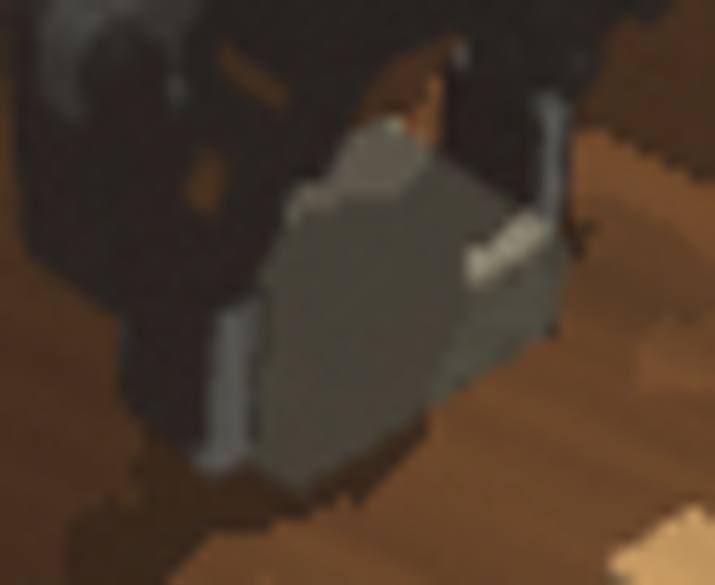

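View pics/t11.png

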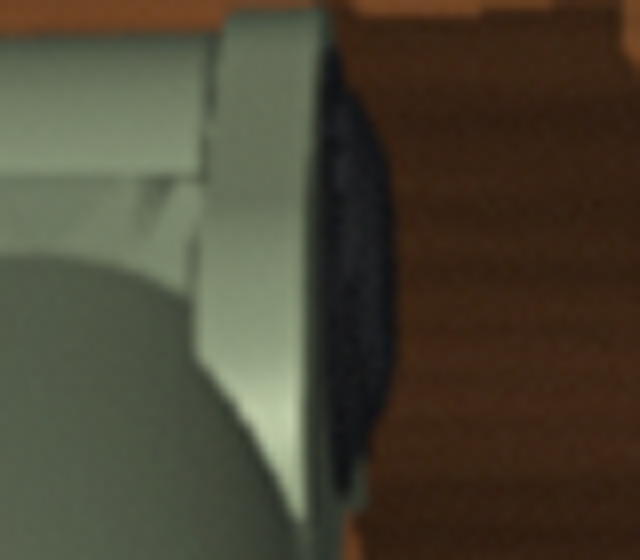

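```bash
python3 - <<'E'
from h import *
c=[500,90]
bot.grip(1.0); st()
bot.movel(c+[70],max_speed=150)
bot.move_ptp([430,-130,180],down(1.0)); st()
save("top","t12.png",190,210,110,85,7)
save("scene","s12.png",335,235,130,100,6)
E
```

```text
26.11 [498.7  90.   -4.8] 0.999 F [-0.2  0.  -0.8] T [-0.03 -0.01 -0.03]
 27.76 [ 429.8 -129.3  179.2] 0.996 F [0.4 1.2 0.8] T [ 0.01 -0.01  0.02]
```

View pics/t12.png

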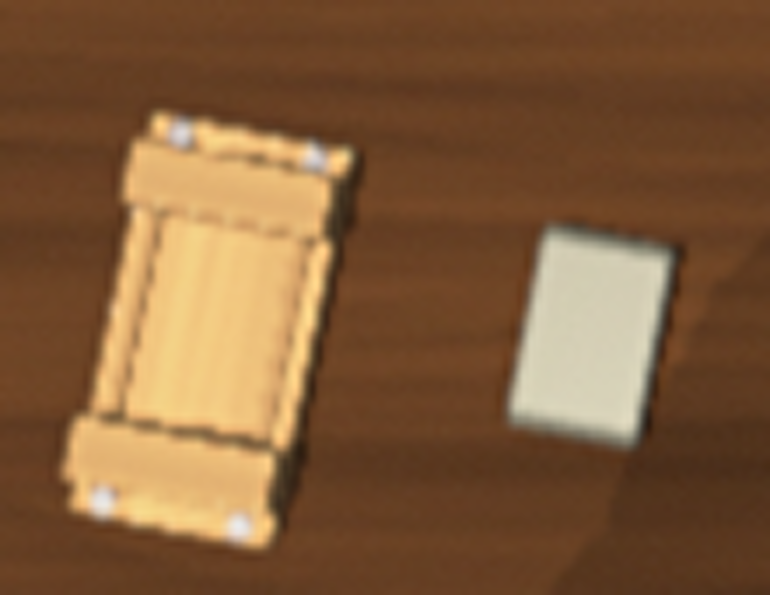

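View pics/s12.png

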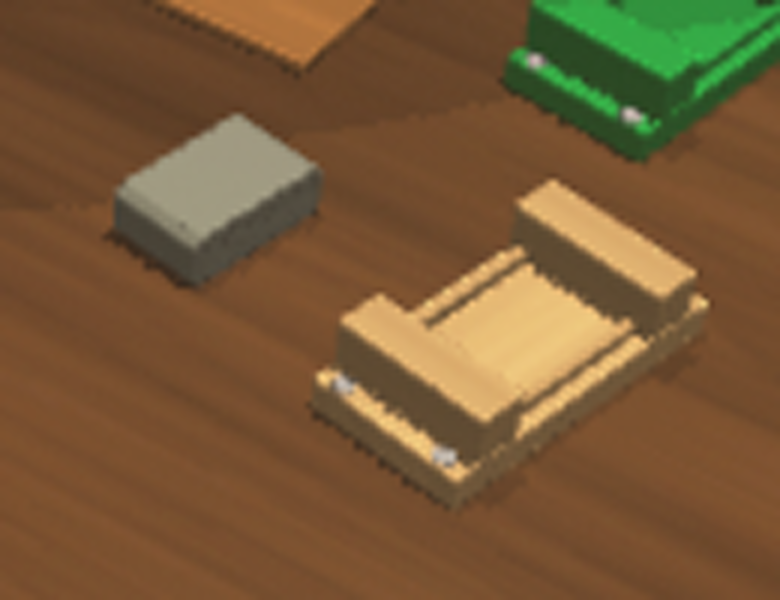

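```bash
python3 - <<'E'
from h import *
np.set_printoptions(precision=1,suppress=True)
im=cv2.imread('pics/full_t12.png')
hsv=cv2.cvtColor(im,cv2.COLOR_BGR2HSV)
m=((hsv[...,1]<90)&(hsv[...,2]>60)).astype(np.uint8)
m[:, :255]=0;m[:,300:]=0;m[:235]=0;m[280:]=0
cs,_=cv2.findContours(m,cv2.RETR_EXTERNAL,cv2.CHAIN_APPROX_NONE);k=max(cs,key=cv2.contourArea)
r=cv2.minAreaRect(k);print(r)
B=cv2.boxPoints(r);W=np.array([ray("top",u,v,20)[:2] for u,v in B]);print(W,W.mean(0))
# manual corners in t12 crop (flat top z22, bevel start): 
W=crop("top",190,210,7,[(548,232),(674,250),(640,440),(512,420)],20.5);print('man',W,W.mean(0))
H=crop("top",190,210,7,[(181,133),(316,157),(102,501),(238,526)],14);print('screws',H.mean(0))
H2=crop("top",190,210,7,[(133,138),(337,178),(328,237),(126,202),(72,418),(280,455),(272,508),(64,475)],34);print('cleats',H2,H2.mean(0))
H3=crop("top",190,210,7,[(155,113),(355,150),(270,548),(72,510)],14);print('board',fit([(64,32),(64,-32),(-64,-32),(-64,32)],H3))
# bed: inner corners at z=14 (between ribs at cleat foot) far cleat foot occluded? 
# scene
S=crop("scene",335,235,6,[(238,113),(322,168),(197,248),(115,190)],21);print('st sc',S,S.mean(0))
C=crop("scene",335,235,6,[(552,180),(515,207),(662,298),(697,272),(380,295),(340,322),(490,420),(526,398)],34);print('cl sc',C.mean(0))
E
```

```text
((274.01922607421875, 257.40386962890625), (19.807729721069336, 29.417421340942383), 11.309932708740234)
[[471.9 114.8]
 [535.8 103.1]
 [527.6  60. ]
 [463.7  71.8]] [499.7  87.4]
man [[532.1 101.5]
 [526.7  61.6]
 [466.6  71.5]
 [472.6 111.9]] [499.5  86.6]
screws [500.9 209.1]
cleats [[559.4 230.6]
 [547.4 166.5]
 [528.9 168.9]
 [539.3 232.2]
 [471.7 247.4]
 [460.8 182.5]
 [444.3 184.6]
 [454.  249.4]] [500.7 207.8]
board (array([500.6, 207.9]), np.float64(-0.18404053178421367), array([[ 0.1,  0.3],
       [ 0.6, -0.7],
       [-0.2,  0.2],
       [-0.5,  0.1]]))
st sc [[463.9  75.7]
 [471.  116.4]
 [533.3 105.6]
 [525.9  65.5]] [498.5  90.8]
cl sc [499.3 212.2]
```

```bash
python3 - <<'E'
from h import *
c=[499.8,88.9]; y=-0.18+np.pi
bot.grip(0.75,25)
bot.move_ptp(c+[80],down(y)); 
h=bot.movel(c+[7],max_speed=80,threshold=5); st(h)
save("scene","s13.png",335,190,130,130,4.6)
bot.grip(0.0,30); st('g')
save("scene","s13b.png",335,190,130,130,4.6)
E
```

```text
False 30.59 [500.2  88.9   7.4] 0.751 F [ 0.5  0.6 -0. ] T [-0.03 -0.01  0.03]
g 30.98 [500.3  88.9   7.6] 0.461 F [-0.8  0.3  5.7] T [-0.04  0.16  0.01]
```

View pics/s13.png

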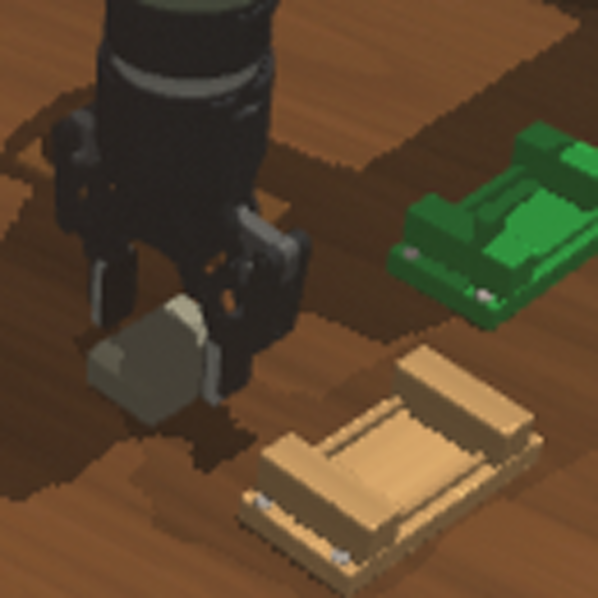

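View pics/s13b.png

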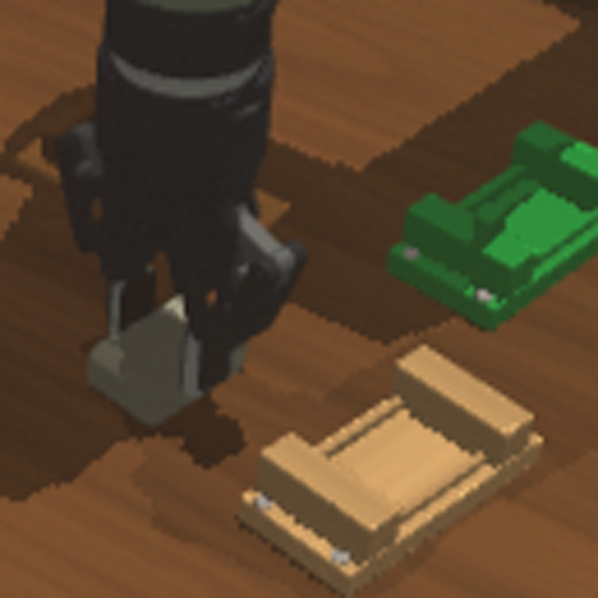

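```bash
python3 - <<'E'
from h import *
y=-0.183+np.pi
bot.grip(0.0,50)
bot.movel([499.8,88.9,85],max_speed=100); st()
bot.movel([500.8,209.6,85],down(y),max_speed=120)
bot.movel([500.8,209.6,46],max_speed=80); st()
bot.dwell(0.3); st()
save("scene","s14.png",375,230,95,100,6)
save("top","t14.png",190,210,110,85,7)
E
```

```text
32.18 [499.2  88.9  84.4] 0.452 F [ 0.4  0.1 -2.4] T [-0.02 -0.03  0.03]
 33.98 [500.8 209.5  45.9] 0.453 F [ 0.1  0.7 -0.9] T [-0.05  0.    0.01]
 34.27 [501.2 209.7  46.5] 0.453 F [0.9 0.5 0.1] T [ 0.01 -0.   -0.01]
```

View pics/s14.png

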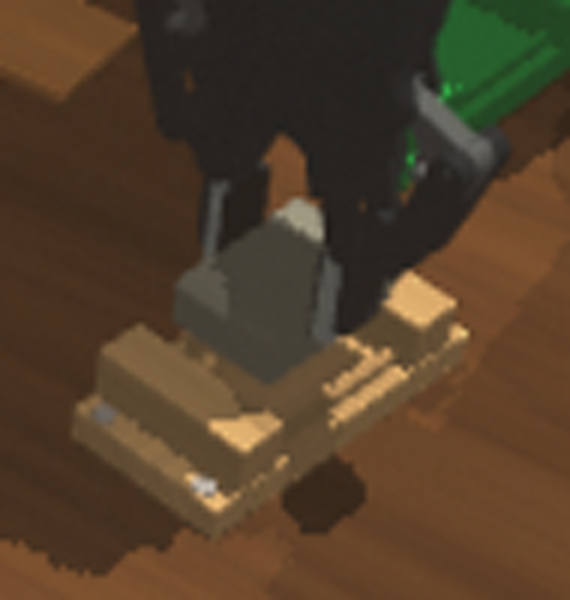

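View pics/t14.png

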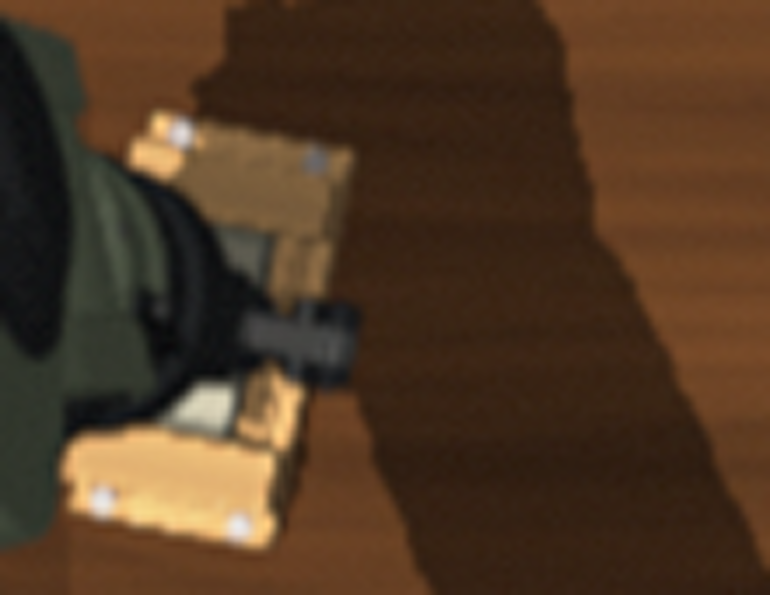

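```bash
python3 - <<'E'
from h import *
np.set_printoptions(precision=1,suppress=True)
a=-.183;R=np.array([[np.cos(a),-np.sin(a)],[np.sin(a),np.cos(a)]])
T=crop("top",190,210,7,[(272,234),(238,437)],60.5)
print('stone -y side ends in tool-centred local', (T-[500.8,209.6])@R)
H=crop("top",190,210,7,[(181,133),(316,157),(102,501),(238,526)],14);print('screws',(H-[500.8,209.6])@R)
im=cv2.imread('pics/full_s14.png');cv2.imwrite('pics/z14.png',cv2.resize(im[258:300,395:435],None,fx=14,fy=14,interpolation=cv2.INTER_CUBIC))
E
```

```text
stone -y side ends in tool-centred local [[ 31.6 -22.4]
 [-31.  -24.9]]
screws [[ 59.5  21.2]
 [ 60.2 -22.6]
 [-59.8  21.7]
 [-59.3 -22.1]]
```

View pics/z14.png

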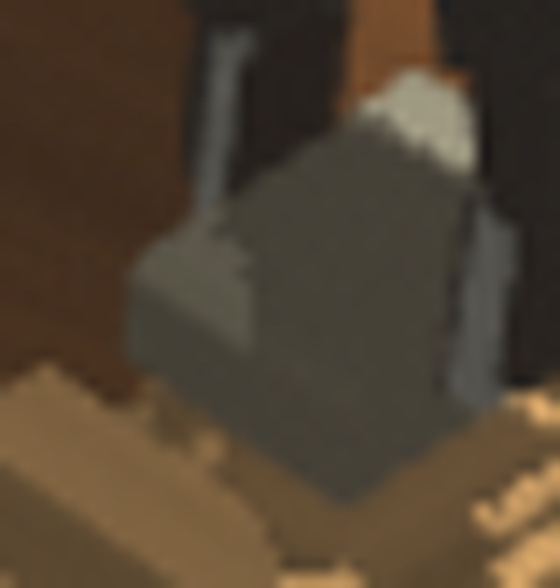

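```bash
python3 - <<'E'
from h import *
np.set_printoptions(precision=1,suppress=True)
a=-.183;R=np.array([[np.cos(a),-np.sin(a)],[np.sin(a),np.cos(a)]])
T=crop("top",190,210,7,[(272,234),(238,437)],39.5)
print((T-[500.8,209.6])@R)
# scene: lower near end edge z=42 (bevel top of lower) / bottom silhouette corner
S=crop("scene",395,258,14,[(345,502),(130,365)],41); print('near end',(S-[500.8,209.6])@R)
# cleat near top inner edge & tops, scene
C=crop("scene",335,235,6,[(552,180),(515,207),(662,298),(697,272),(380,295),(340,322),(490,420),(526,398)],34);print('cl sc',(C-[500.8,209.6])@R, ((C-[500.8,209.6])@R).mean(0))
im=cv2.imread('pics/full_t14.png');cv2.imwrite('pics/zt14.png',cv2.resize(im[236:278,208:240],None,fx=14,fy=14,interpolation=cv2.INTER_CUBIC))
E
```

```text
[[ 32.4 -18.5]
 [-31.3 -21. ]]
near end [[ 27.9  21.3]
 [ 29.4 -17.2]]
cl sc [[-55.6 -29.8]
 [-35.1 -28.9]
 [-36.6  33.7]
 [-55.5  33.4]
 [ 32.4 -29.4]
 [ 52.  -29.3]
 [ 49.5  33.6]
 [ 33.3  34.7]] [-2.   2.2]
```

View pics/zt14.png

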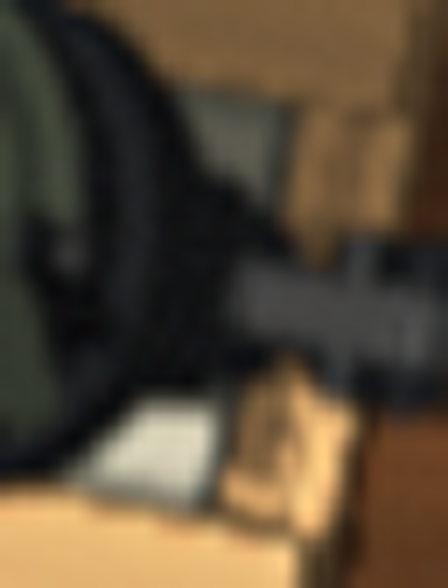

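```bash
python3 - <<'E'
from h import *
y=-0.193+np.pi
h=bot.movel([501.1,209.3,43],down(y),max_speed=30,threshold=8); st(h)
h=bot.movel([501.1,209.3,23.5],max_speed=25,threshold=4); st(h)
if not h:
    h=bot.movel([501.1,209.3,20],max_speed=12,threshold=4); st(h)
save("scene","s15.png",375,230,95,100,6)
E
```

```text
False 34.62 [500.9 209.2  42.7] 0.451 F [-0.2 -0.4 -1.3] T [ 0.05  0.02 -0.04]
False 35.56 [501.2 209.3  23.6] 0.454 F [ 0.8 -0.1 -0.7] T [ 0.03 -0.01  0.01]
True 35.83 [501.5 209.4  21.7] 0.454 F [-0.4 -0.6  4.7] T [-0.05  0.07 -0.03]
```

View pics/s15.png

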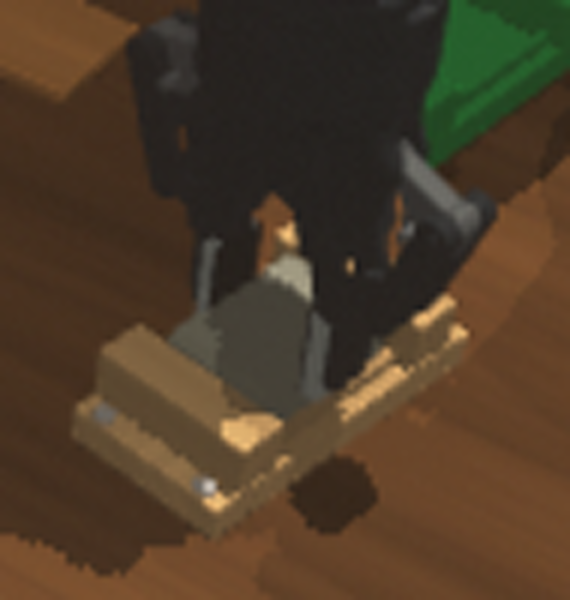

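```bash
python3 - <<'E'
from h import *
h=bot.movel([501.1,209.3,20.3],max_speed=8,threshold=9); st(h)
bot.dwell(0.3); st('hold')
bot.grip(0.62); st('open')
bot.movel([501.1,209.3,110],max_speed=100); bot.move_ptp([430,-60,200],down(1.2)); st()
save("scene","s16.png",375,230,95,100,6)
save("top","t16.png",190,210,110,85,7)
cv2.imwrite("pics/t16f.png",cv2.imread("pics/full_t16.png"))
E
```

```text
False 36.12 [501.5 209.4  21.7] 0.455 F [-4.1 -1.4 12.7] T [-0.22  0.68  0.05]
hold 36.42 [501.5 209.4  21.7] 0.452 F [-3.1 -1.5 11.9] T [-0.19  0.68 -0.04]
open 36.72 [501.  209.3  20.1] 0.617 F [-0.1 -0.3 -0.5] T [-0.02  0.04 -0.01]
 38.89 [430.  -59.6 199.6] 0.619 F [ 0.1 -0.  -0.5] T [-0.01 -0.01  0.01]
```

View pics/s16.png

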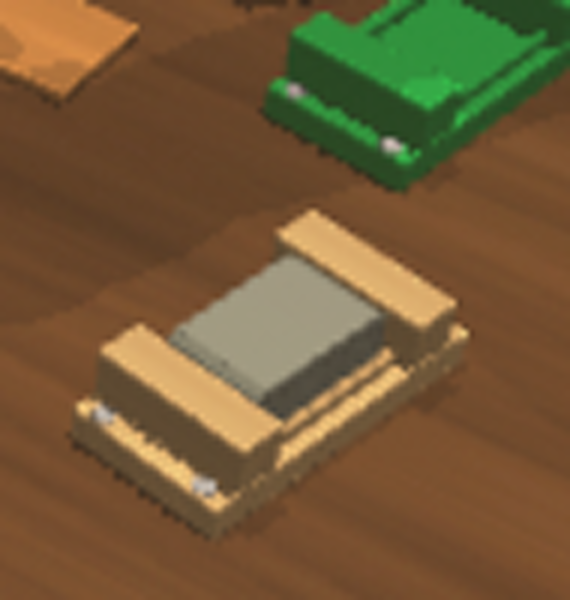

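View pics/t16.png

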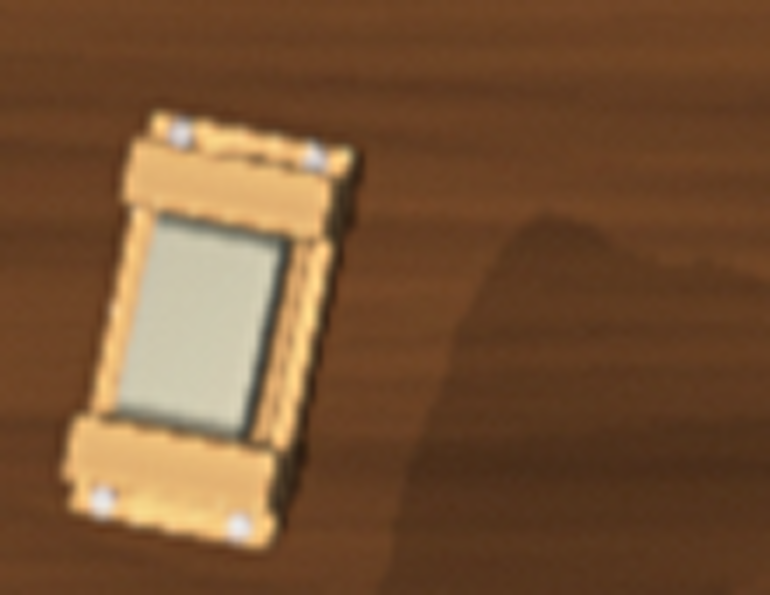

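View pics/t16f.png

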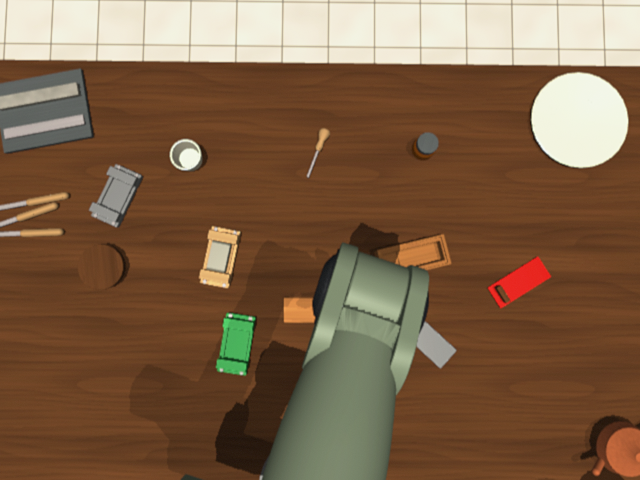

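```bash
python3 - <<'E'
from h import *
np.set_printoptions(precision=1,suppress=True)
a=-.182;R=np.array([[np.cos(a),-np.sin(a)],[np.sin(a),np.cos(a)]])
c0=crop("top",190,210,7,[(181,133),(316,157),(102,501),(238,526)],14).mean(0)
T=crop("top",190,210,7,[(163,217),(282,239),(244,432),(117,408)],35);print((T-c0)@R)
cs=crop("scene",335,235,6,[(552,180),(515,207),(662,298),(697,272),(380,295),(340,322),(490,420),(526,398)],34).mean(0)
S=crop("scene",375,230,6,[(293,255),(384,315),(268,393),(173,335)],36);print((S-cs)@R,((S-cs)@R).mean(0))
im=cv2.imread('pics/full_s16.png');cv2.imwrite('pics/z16.png',cv2.resize(im[260:310,395:450],None,fx=12,fy=12,interpolation=cv2.INTER_CUBIC))
E
```

```text
[[ 31.2  17.2]
 [ 31.5 -20.7]
 [-29.7 -21.2]
 [-29.9  19. ]]
[[-28.8 -19.6]
 [-28.3  20.3]
 [ 29.   19.2]
 [ 31.5 -19.8]] [0.9 0. ]
```

View pics/z16.png

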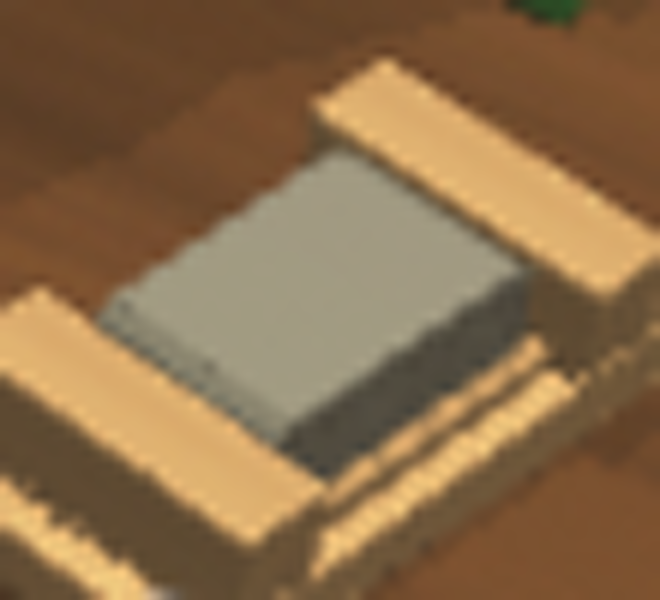

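```bash
python3 - <<'E'
from h import *
bot.sign_off(); st()
E
```

```text
the job is handed in; nothing more can be done
the job is handed in; nothing more can be done
```

The oilstone is bedded in the wooden holder, the lid lies flat on the bench with its pull up, and I handed the job in at about 39 s of the 72 s allowed. The sign-off gives no verdict, so what follows is from my own checks.

**Lid:** I gripped the pull, tipped the lid about 0.055 rad over the lip and drew it out 78 mm. The force on the tool stayed around 1 N throughout. I then laid the lid down near (385, 0) and let go.

**Stone:** I took it by its ends from the finger wells and set it on the bench. I then regripped it across its 40 mm sides and lowered it into the holder. It touched bottom at the expected height, I pressed lightly to about 13 N, and I released it.

**Last checks:**
- **Seating:** Both cameras show the stone level between the cleats and ribs. Measured in the pictures, it is within about 1.5 mm of the holder's middle.
- **Other things:** The cup, jar, graver and stand look unmoved by eye; I did not measure them.
- **Lid at the end:** The arm hid part of the lid in the last picture. I saw the whole lid lying flat just after placing it.

**Disagreements:** The two cameras' positions for the box and the holder differ by about 5 mm. I corrected for this using places where the gripper or a held part had a known position. Two of my pictures also suggested the stone sat about 0.03–0.04 rad askew in the grip. I turned it only about 0.01 rad to compensate, and it went in without resistance.

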